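# Close the turn buttons on a cabinet door

## Robot

A 6-joint arm with a two-finger parallel gripper is mounted at the origin on the work surface. World frame = base frame: x ahead of the robot, y to its left, z up, the work surface at z = 0. Lengths are in mm, angles in rad, forces in N, time in s.
With the tool pointing down it reaches from about 275 to 750 mm from the base axis. Payload 10.2 kg.
Tool frame: the origin (TCP) lies on the centre line of the jaws, within the pads' length; the fingertips stand 14 mm ahead of it and the grasp point (between the pads) lies 5 mm behind it; x points along the fingers, z is the direction in which the jaws open and shut, and the axes are right-handed (so a half turn about x gives the same grasp; the last joint's range is limited). The gripper opens to 88 mm and grips with 3 to 60 N. Pads are 18 mm wide; open, the fingers measure 123 mm over their backs; the gripper's body (75 mm by 187 mm) begins 45 mm behind the grasp point.
Start: joints at [-1.555, 0.313, 1.498, -0, 1.331, -0.223], TCP at [124.168, -510.111, 252.72] pointing down, gripper open.
Joint ranges: [-2.94, 2.94], [-0.97, 2.17], [0.19, 2.56], [-1.23, 4.37], [0.02, 3.11], [-2.88, 2.88]. Speed limits (rad/s): [2.39, 2.39, 3.01, 3.14, 3.14, 3.14].

## Interface

Orientations are given as [roll, pitch, yaw] about the fixed x, y, z axes, in that order (R = Rz(yaw) Ry(pitch) Rx(roll)).
In Python, from station import arm gives the robot as it stands. The module is installed in compiled form; this text tells all that it offers.
- The arm moves only by the shell command python3 -m inch 'ROWS'. ROWS is JSON, a list of rows, each a list of 3 entries, a list of its own where there are three numbers: the shift along the tool's x, y, z in cm, then the turn, a rotation vector about the tool's x, y, z in degrees, then the closure in counts, from 0 (fully open) to 255 (shut). In form: [[[tx, ty, tz], [wx, wy, wz], claw], ...]. A call has exactly 10 rows; each row is the pose to reach, as a shift and turn from the pose commanded when the call began, along the tool's axes at that moment; what a row does not reach only later rows make up. A row lasts 1/12 s, in which the tool goes at most 41.7 mm and 7.16 degrees, less where a joint would pass 70% of its speed; a pose out of reach is approached as far as the arm can. A call with a gripper value outside its range is refused whole. The fingers move at their own pace and stop on an object; the grip force is fixed at half the most. Time passes only in rows, so rows that repeat a pose let the fingers close, or fill a call up. It gives the time, the measured TCP pose, the force and the opening at its end, in the units of the state.
- arm.observe(): the state, without advancing time (a new reading comes with each control period).
- arm.read_camera(name): name is "scene" or "top" or "wrist"; returns (picture, depth): 384x512x3 uint8, red, green, blue; 384x512 float32, mm along the optical axis (not along the pixel's ray), 0 where there is no reading.
- arm.camera_params(name): a dict with "camera_matrix" (3x3 intrinsics, pixels), "k1" (the pictures are not rectified: a ray, as slopes to the right and down, at radius r is drawn at 1 + k1 r^2 times it, then the intrinsics apply), "eye" and "rotation" of the camera in the world. Camera axes: x right, y down, z forward; pixel columns grow to the right and rows downward; lengths in mm; the calibration is good to about 2 mm. A picture is of the moment at which its call begins: read the wrist's pose just before it. camera_params takes no time and is no camera call; for the wrist camera it gives the pose at the moment of the call.
- arm.sign_off(): hands the job in, once; it reports no verdict.
The state is a dict: "clock": time; "q": joint angles; "joint_velocities": joint speeds; "tau": joint torques, N m; "eef_pos": TCP position; "tcp_rot": TCP orientation; "contact_force": force on the tool from outside, world axes, zero at the start; "wrist_torque": the same for the moment, N m; "gripper_width": finger opening in mm.
Only numpy, scipy, OpenCV 4.12 (cv2) and the standard library are available. Lean on these libraries where they do the work, as an engineer would, in place of code of your own. Each camera call takes 0.05 s, during which the arm holds its last target.

## Task

The loose panel of this cabinet door is held by three wooden turn buttons, but the two on the left and right sides of the frame are still open. With one finger, gently push each of these two round until it lies square across the inner edge of its side, one end over the panel (either end will do). Do not grip the buttons, leave the third one at the far side closed as it is, leave the panel lying in the frame and do not disturb the other things on the door and bench.

Things in the scene. Friction and masses are not known exactly. Their poses are not given: they have to be found in the camera images.
- door: Cabinet door lying back side up on rubber pucks, fixed in place on the bench: wooden frame 340 mm (its x, away from the robot) by 360 mm (its y) round a recessed panel. Frame 24 mm thick, its top 44 mm above the bench; left and right sides 72 mm wide and run along x, near and far sides 70 mm wide and run along y; opening 200 by 216 mm. Origin: centre of the door at bench height; z up. Turned up to about 20 degrees on the bench.
- panel: Loose dark boarded panel 197 x 213 x 12 mm lying in the frame's recess, its top 3 mm below the frame's top. Origin: centre of its underside, 29 mm above the bench.
- left_pivot (a point): Point on the screw axis at the bar's top face; the frame turns with the bar: x along the bar's length, z up. Left button (robot's left, +y side of the door), on the left side of the frame, 24 mm outside its inner edge. Pale hardwood turn button: a flat bar with round ends, 92 mm long, 18 mm wide, 12 mm thick, screwed to the door through its middle; its underside is 4 mm above the frame and its top 16 mm above the frame (60 mm above the bench). 
- left_bar (a joint): Left button. Its angle about the upright screw, rad, anticlockwise from above: 0 = bar's length parallel to the door's x axis, +-1.57 = parallel to the door's y axis. It turns freely past either, with no stop or click up to +-3.1, and stays where it is left; stiff enough that about 2 N at 35 mm from the screw turns it. Starts within 0.7 of 0 (open, lying more or less along its side); closed = +1.57 or -1.57.
- right_pivot (a point): Point on the screw axis at the bar's top face; the frame turns with the bar: x along the bar's length, z up. Right button (-y side of the door), the same bar on the right side of the frame, 24 mm outside its inner edge.
- right_bar (a joint): Right button. Its angle about the upright screw, rad, anticlockwise from above: 0 = bar's length parallel to the door's x axis, +-1.57 = parallel to the door's y axis. It turns freely past either, with no stop or click up to +-3.1, and stays where it is left; stiff enough that about 2 N at 35 mm from the screw turns it. Starts within 0.7 of 0 (open); closed = +1.57 or -1.57.
- far_pivot (a point): Point on the screw axis at the bar's top face; the frame turns with the bar: x along the bar's length, z up. Far button, the same bar in the middle of the far side of the frame; already closed (bar parallel to the door's x axis, one end over the panel) and to be left so.
- pull: Small turned wooden door pull, 32 mm across, 29 mm tall, standing loose near the middle of the panel; origin at its foot. Leave it.
- hinge: Loose steel cup hinge, 64 mm long, 35 mm wide, 25 mm tall, on the far left corner of the frame; origin under the cup. Leave it.
- screw_jar: Clear jar with steel cap, 40 mm across, 45 mm tall, standing on the near side of the frame; origin at its foot. Leave it.
- hammer: Hammer lying on the bench right of the door. Leave it.
- screwdriver: Screwdriver lying on the bench left of the door. Leave it.
- glue: White glue bottle, 60 mm across, 170 mm tall, on the bench left of the door. Leave it.
- offcut: Wooden offcut 120 x 45 x 24 mm on the bench right of the door. Leave it.

How it is judged:
By the outcome, as a careful person would: the job done as asked, in the order asked, and still so for the second after the job is handed in, with the robot touching nothing.
It also fails if it takes over 51 s, if anything falls off the work surface, if the arm or the gripper's body presses on something with over 40 N, if the wrist force passes 120 N, or if a joint passes its speed limit or range.

## Working session

There is one attempt and no reset: what is moved stays moved. The work goes in short steps, Python scripts to look and compute and a shell command to move; the robot and the scene stay as the last step left them, time stands still between calls to the robot, and variables do not carry over. Pictures are saved under pics/ and viewed, and the job is handed in when it is done.

```bash
mkdir -p pics; cat > h.py <<'E'
import numpy as np,cv2,pickle
from station import arm
def snap(n,f):
    p=arm.camera_params(n); im,d=arm.read_camera(n)
    cv2.imwrite(f'pics/{f}.png',im[:,:,::-1]); pickle.dump((p,im,d),open(f'pics/{f}.pkl','wb')); return p,im,d
def load(f): return pickle.load(open(f'pics/{f}.pkl','rb'))
def rays(p,uv):
    uv=np.array(uv,float).reshape(-1,2);K=np.array(p['camera_matrix'])
    q=np.c_[(uv[:,0]-K[0,2])/K[0,0],(uv[:,1]-K[1,2])/K[1,1]]
    s=q.copy()
    for _ in range(30): s=q/(1+p['k1']*(s**2).sum(1,keepdims=True))
    return np.c_[s,np.ones(len(s))]
def atz(p,uv,z):
    r=rays(p,uv)@np.array(p['rotation']).T; e=np.array(p['eye'])
    return e+r*((z-e[2])/r[:,2])[:,None]
def cloud(p,d):
    h,w=d.shape;v,u=np.mgrid[:h,:w]
    r=rays(p,np.c_[u.ravel(),v.ravel()])*d.reshape(-1,1)
    return (r@np.array(p['rotation']).T+np.array(p['eye'])).reshape(h,w,3)
E
python3 - <<'E'
from h import *
for n in('top','scene'):
    p,im,d=snap(n,n+'0'); print(n,p)
print(arm.observe())
E
```

```text
top {'camera_matrix': array([[369.50117409,   0.        , 252.57828186],
       [  0.        , 369.50117409, 189.34325618],
       [  0.        ,   0.        ,   1.        ]]), 'k1': -0.08928832730536593, 'eye': array([ 470.54911764,   -9.68178995, 1252.89678245]), 'rotation': array([-3.08166047, -0.01768516, -1.55673434])}
scene {'camera_matrix': array([[358.07494253,   0.        , 254.81819157],
       [  0.        , 358.07494253, 193.59211304],
       [  0.        ,   0.        ,   1.        ]]), 'k1': 0.015559776855899649, 'eye': array([ 976.731956  ,  399.82892035, 1071.21894718]), 'rotation': array([-2.61958935, -0.006419  ,  2.37042751])}
{'clock': 0.1, 'q': array([-1.55540194e+00,  3.13407416e-01,  1.49832504e+00, -2.26573727e-05,
        1.33098639e+00, -2.23391688e-01]), 'joint_velocities': array([ 0.00089759, -0.00230816, -0.00315567,  0.00070706, -0.00137952,
       -0.0006656 ]), 'tau': array([ 3.53115895e-03, -4.02803564e+01, -2.52644527e+01,  6.96007605e-02,
        3.42516694e-02, -6.39876862e-05]), 'eef_pos': array([ 124.15903203, -509.9118053 ,  252.22502361]), 'tcp_rot': array([2.93773595, 1.56966992, 1.60573109]), 'contact_force': array([ 0.13049654, -0.47996145,  0.31068972]), 'wrist_torque': array([0.01229525, 0.01083076, 0.0483226 ]), 'gripper_width': 88.24452809415432}
```

```bash
sed -i "s/^def snap/from scipy.spatial.transform import Rotation as Ro\ndef rot(p): return Ro.from_euler('xyz',p['rotation']).as_matrix()\ndef snap/; s/np.array(p\['rotation'\])/rot(p)/" h.py
python3 - <<'E'
from h import *
for n in('top0','scene0'):
    p,im,d=load(n); c=cloud(p,d)
    print(n,rot(p).round(2).tolist()); print(c[::48,::64,:].round(0)[2:7,2:7].tolist())
p,im,d=load('top0')
cv2.imwrite('pics/top0z.png',cv2.resize(im[95:305,110:400,::-1],None,fx=2.7,fy=2.7,interpolation=cv2.INTER_CUBIC))
E
```

```text
top0 [[0.01, -1.0, 0.06], [-1.0, -0.02, -0.02], [0.02, -0.06, -1.0]]
[[[866.0, 409.0, -3.0], [867.0, 184.0, -0.0], [871.0, -38.0, -2.0], [876.0, -262.0, 0.0], [884.0, -491.0, -1.0]], [[697.0, 402.0, -4.0], [690.0, 172.0, 46.0], [693.0, -39.0, 47.0], [706.0, -261.0, -1.0], [712.0, -489.0, -4.0]], [[531.0, 395.0, -4.0], [531.0, 168.0, 48.0], [535.0, -42.0, 38.0], [541.0, -262.0, -4.0], [544.0, -486.0, -1.0]], [[368.0, 389.0, 0.0], [372.0, 171.0, -1.0], [375.0, -45.0, -2.0], [377.0, -263.0, -6.0], [379.0, -485.0, 0.0]], [[205.0, 386.0, -2.0], [212.0, 168.0, 6.0], [286.0, -36.0, 353.0], [215.0, -264.0, 0.0], [214.0, -487.0, -2.0]]]
scene0 [[-0.72, 0.6, -0.35], [0.7, 0.62, -0.35], [0.01, -0.5, -0.87]]
[[[603.0, -698.0, 24.0], [420.0, -523.0, 25.0], [218.0, -364.0, -0.0], [285.0, -25.0, 289.0], [25.0, 64.0, 174.0]], [[733.0, -521.0, -3.0], [562.0, -354.0, -0.0], [391.0, -187.0, 2.0], [217.0, -21.0, 0.0], [43.0, 145.0, -1.0]], [[853.0, -344.0, 2.0], [705.0, -169.0, 43.0], [552.0, -22.0, 42.0], [376.0, 115.0, 1.0], [218.0, 269.0, 3.0]], [[953.0, -196.0, 0.0], [807.0, -53.0, 3.0], [672.0, 101.0, 42.0], [511.0, 231.0, -2.0], [364.0, 374.0, 1.0]], [[1041.0, -65.0, 4.0], [905.0, 67.0, 4.0], [767.0, 199.0, -0.0], [629.0, 332.0, 1.0], [491.0, 465.0, -1.0]]]
```

View pics/top0.png

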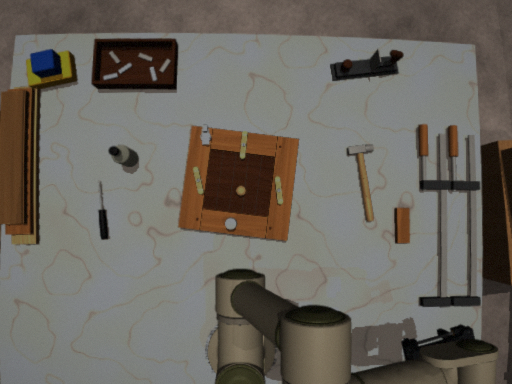

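View pics/scene0.png

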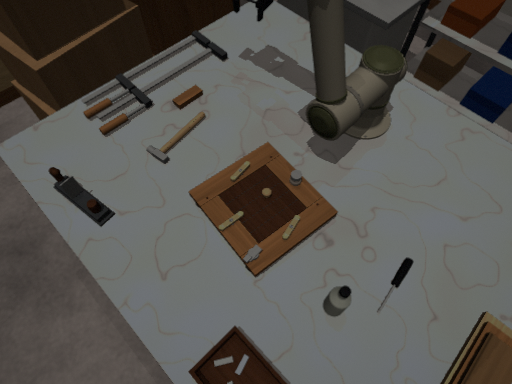

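```bash
python3 - <<'E'
from h import *
for n in('top0','scene0'):
    p,im,d=load(n)
    x,y,w,h=(170,115,140,135) if n=='top0' else (180,135,165,145)
    hsv=cv2.cvtColor(im,cv2.COLOR_RGB2HSV)
    print([hsv[v,u].tolist() for u,v in([(198,180),(279,190),(243,146),(190,200)] if n=='top0' else [(241,171),(231,219),(291,227),(210,195)])])
    cv2.imwrite(f'pics/{n}z.png',cv2.resize(im[y:y+h,x:x+w,::-1],None,fx=4.2,fy=4.2,interpolation=cv2.INTER_CUBIC))
E
```

```text
[[60, 2, 112], [50, 7, 116], [24, 76, 97], [13, 185, 120]]
[[23, 76, 101], [24, 15, 83], [15, 12, 87], [13, 157, 91]]
```

View pics/top0z.png

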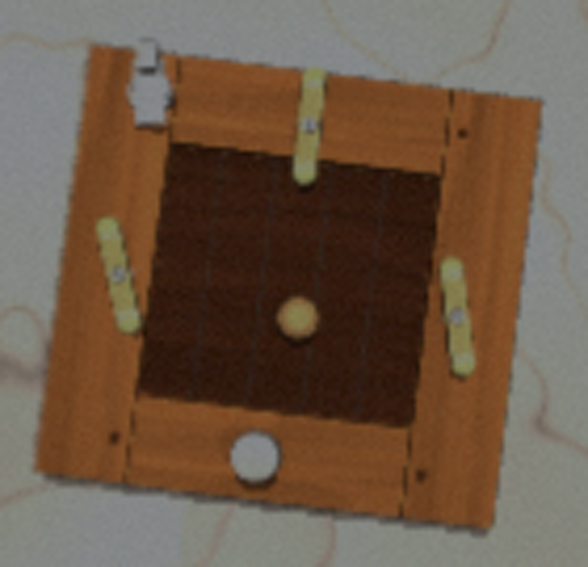

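View pics/scene0z.png

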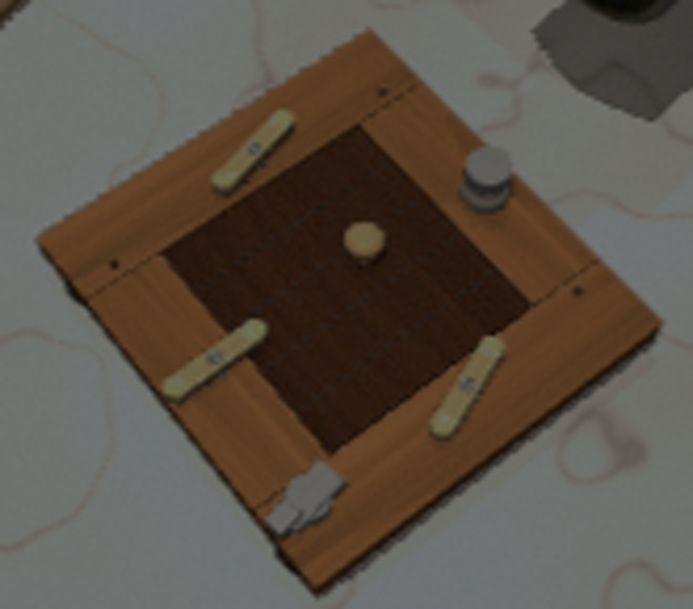

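```bash
cat >> h.py <<'E'
def door(p,im,roi):
    x,y,w,h=roi; hsv=cv2.cvtColor(im,cv2.COLOR_RGB2HSV)
    R=np.zeros(im.shape[:2],np.uint8);R[y:y+h,x:x+w]=1
    m=cv2.inRange(hsv,(18,45,60),(34,140,255))*R
    n,l,s,c=cv2.connectedComponentsWithStats(m)
    out=[]
    for i in range(1,n):
        if s[i,4]<25: continue
        v,u=np.nonzero(l==i); w3=atz(p,np.c_[u,v],60)[:,:2]
        (cx,cy),(a,b),_=r=cv2.minAreaRect(w3.astype(np.float32))
        bx=cv2.boxPoints(r); e=bx[1]-bx[0]; f=bx[2]-bx[1]; g=e if np.hypot(*e)>np.hypot(*f) else f
        # PCA direction
        C=np.cov((w3).T); ev,V=np.linalg.eigh(C); t=V[:,1]
        out.append((s[i,4],(c[i]).round(0),np.round([cx,cy],1),w3.mean(0).round(1),np.round([max(a,b),min(a,b)],0),round(np.arctan(t[1]/t[0]),3)))
    return out
E
python3 - <<'E'
from h import *
for n,roi,s in(('top0',(170,115,140,135),(170,115)),('scene0',(180,135,165,145),(180,135))):
    p,im,d=load(n)
    for o in door(p,im,roi): print(n,*o)
    k=[(92,45),(541,98),(490,530),(40,470)] if n=='top0' else [(318,590),(40,240),(370,30),(662,323)]
    uv=np.array(k)/4.2+s
    W=atz(p,uv,44)[:,:2]
    print(W.round(1).tolist(),W.mean(0))
    for a,b in((3,0),(2,1)): e=W[b]-W[a]; print('x',np.hypot(*e),np.arctan2(e[1],e[0]))
    for a,b in((1,0),(2,3)): e=W[b]-W[a]; print('y',np.hypot(*e),np.arctan2(-e[0],e[1]))
E
```

```text
top0 149 [243. 145.] [688.8   3.6] [687.6   2.8] [90. 21.] -0.096
top0 155 [198. 180.] [569.6 147.6] [569.8 147.9] [91. 19.] 0.25
top0 145 [278. 190.] [ 541.7 -113.8] [ 540.6 -113.7] [92. 18.] 0.128
top0 40 [241. 190.] [539.7   7.6] [540.2   8.5] [19. 19.] -0.814
[[751.9, 174.4], [715.5, -181.3], [375.5, -143.7], [417.1, 206.5]] [565.02304775  13.96291453]
x 336.3908395767726 -0.09567580948250731
x 342.0540767892352 -0.11014981121998657
y 357.521473562894 -0.10200305689279082
y 352.6518617629371 -0.1180496548687636
scene0 115 [240. 170.] [ 538.9 -113.5] [ 539.5 -113.6] [92. 16.] 0.119
scene0 38 [266. 191.] [532.2   5. ] [532.5   5.5] [23. 21.] -0.58
scene0 154 [231. 220.] [686.1   3.3] [687.2   3.1] [92. 20.] -0.086
scene0 156 [291. 227.] [568. 149.] [568.4 149.1] [93. 19.] 0.244
[[750.7, 180.5], [711.9, -173.4], [376.5, -139.6], [415.8, 214.4]] [563.72127876  20.48750475]
x 336.62253940688123 -0.10094471312568037
x 337.13545026210414 -0.10041041100934125
y 356.01139488392437 -0.10923945238105062
y 356.19614192190164 -0.11067504101554894
```

```bash
cat >> h.py <<'E'
def tool():
    s=arm.observe(); return np.array(s['eef_pos']),Ro.from_euler('xyz',s['tcp_rot']).as_matrix(),s
def rel(pos,yawz):
    """shift cm, rotvec deg to reach pos with tool down and tool z at world yaw yawz (mod pi, nearest)"""
    P,R,s=tool(); x=np.array([0,0,-1.]); best=None
    for k in(0,np.pi):
        z=np.array([np.cos(yawz+k),np.sin(yawz+k),0]); T=np.c_[x,np.cross(z,x),z]
        w=Ro.from_matrix(R.T@T).as_rotvec(degrees=True)
        print('shift',(R.T@(np.array(pos)-P)/10).round(2),'turn',w.round(1))
def loc(piv,a,l):
    c,s=np.cos(a),np.sin(a); return np.array([piv[0]+c*l[0]-s*l[1],piv[1]+s*l[0]+c*l[1]])
E
python3 - <<'E'
from h import *
P,R,s=tool(); print(P,R.round(3).tolist(),s['q'])
g=loc((569,148.2),.247,(-36,40)); print(g)
rel([*g,150],.247+np.pi/2)
p,im,d=load('top0');c=cloud(p,d)
for u,v in((124,155),(118,150),(206,135),(231,224)): print(c[v,u].round(0))
E
```

```text
[ 124.15903203 -509.9118053   252.22502361] [[-0.0, 0.972, 0.237], [0.001, 0.237, -0.972], [-1.0, 0.0, -0.001]] [-1.55540194e+00  3.13407416e-01  1.49832504e+00 -2.26573727e-05
  1.33098639e+00 -2.23391688e-01]
[524.31274567 178.18415083]
shift [ 10.3   55.15 -57.38] turn [ 1.795e+02 -0.000e+00  1.000e-01]
shift [ 10.3   55.15 -57.38] turn [-0.5 -0.1 -0. ]
[640. 373. 119.]
[649. 378. 160.]
[718. 125.  59.]
[431.  37.  91.]
```

```bash
python3 -m inch '[[[0,1,-1],[0,0,0],255],[[0,3,-3],[0,0,0],255],[[0,5.5,-5.7],[0,0,0],255],[[0,8,-8.3],[0,0,0],255],[[0,10.5,-10.9],[0,0,0],255],[[0,13,-13.5],[0,0,0],255],[[0,15.5,-16.1],[0,0,0],255],[[0,18,-18.7],[0,0,0],255],[[0,20.5,-21.3],[0,0,0],255],[[0,23,-23.9],[0,0,0],255]]'
python3 -m inch '[[[0,2.5,-2.6],[0,0,0],255],[[0,5,-5.2],[0,0,0],255],[[0,7.5,-7.8],[0,0,0],255],[[0,10,-10.4],[0,0,0],255],[[0,12.5,-13],[0,0,0],255],[[0,15,-15.6],[0,0,0],255],[[0,17.5,-18.2],[0,0,0],255],[[0,20,-20.8],[0,0,0],255],[[0,22.5,-23.4],[0,0,0],255],[[0,25,-26],[0,0,0],255]]'
python3 - <<'E'
from h import *
P,R,s=tool(); print(P,R.round(3).tolist(),s['q'])
g=loc((569,148.2),.247,(-36,40)); rel([*g,150],.247+np.pi/2)
p,im,d=snap('wrist','w1');print(p)
E
```

```text
clock: 0.93
eef_pos: [291.5, -221.8, 252.7]
tcp_rot: [2.864, 1.571, 1.531]
contact_force: [0.8, 0.4, -0.4]
gripper_width: 23.6
clock: 1.77
eef_pos: [472.9, 90.2, 252.5]
tcp_rot: [-1.743, 1.57, -3.074]
contact_force: [-0.2, -0.9, 0.6]
gripper_width: 0.3
[472.92552202  90.24235855 252.47513354] [[-0.0, 0.972, 0.237], [-0.0, 0.237, -0.972], [-1.0, -0.0, -0.0]] [-5.53921403e-02  2.17208483e-01  1.62338709e+00 -5.80561681e-05
  1.30145102e+00  1.27620984e+00]
shift [10.24  7.08 -7.33] turn [179.6   0.    0. ]
shift [10.24  7.08 -7.33] turn [-0.4 -0.   0. ]
{'camera_matrix': array([[293.98409875,   0.        , 253.56334022],
       [  0.        , 293.98409875, 189.12143123],
       [  0.        ,   0.        ,   1.        ]]), 'k1': 0.003364553825584183, 'eye': array([547.21215664, 109.22573071, 383.00731831]), 'rotation': array([ 2.83736811e+00,  4.23618202e-05, -1.33196400e+00])}
```

View pics/w1.png

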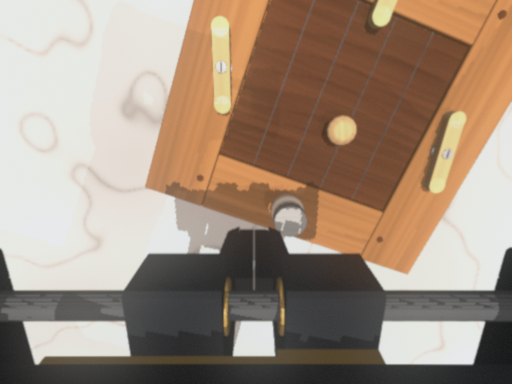

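```bash
python3 - <<'E'
from h import *
p,im,d=load('w1')
for o in door(p,im,(100,0,412,245)): print(*o)
print(atz(p,[(221,66),(446,153)],60).round(1).tolist())
# inner edges left: panel/left stile; left outer edge; right inner edge
k=[(268,0),(219,155),(194,0),(146,187),(469,44),(386,210),(219,155),(386,210)]
W=atz(p,k,44)[:,:2]
for i in(0,2,4,6):
    e=W[i]-W[i+1]; print(W[i:i+2].round(1).tolist(),np.arctan2(e[1],e[0]))
E
```

```text
515 [383.  12.] [652.4   6.9] [652.4   6.4] [26. 20.] -0.314
1410 [221.  65.] [567.8 148. ] [568.2 148.3] [91. 18.] 0.235
1243 [447. 151.] [ 539.2 -112.3] [ 541.3 -112. ] [92. 20.] 0.132
367 [344. 129.] [537.5   6.7] [537.7   6.4] [23. 22.] -0.807
[[568.4, 148.5, 60.0], [539.8, -111.9, 60.0]]
[[640.7, 117.1], [474.8, 133.1]] -0.09623408657878985
[[623.1, 189.3], [415.7, 210.7]] -0.10282462938517853
[[651.3, -96.9], [456.2, -81.3]] -0.07992856439386942
[[474.8, 133.1], [456.2, -81.3]] 1.484505191844072
```

```bash
python3 - <<'E'
from h import *
rel([*loc((568.5,148.2),.24,(-34,40)),65],.24+np.pi/2)
E
```

```text
shift [18.75  6.99 -6.98] turn [-1.799e+02  1.000e-01 -2.000e-01]
shift [18.75  6.99 -6.98] turn [ 0.1 -0.1 -0.1]
```

```bash
python3 -m inch '[[[0,1.5,-1.5],[0,0,0],255],[[2,3.5,-3.5],[0,0,0],255],[[5,5.5,-5.5],[0,0,0],255],[[8,7,-7],[0,0,0],255],[[11,7,-7],[0,0,0],255],[[13,7,-7],[0,0,0],255],[[15,7,-7],[0,0,0],255],[[17,7,-7],[0,0,0],255],[[18.3,7,-7],[0,0,0],255],[[18.7,7,-7],[0,0,0],255]]'
python3 - <<'E'
from h import *
P,R,s=tool(); print(P,R.round(3).tolist(),s['q'],s['contact_force'])
p,im,d=snap('wrist','w2')
piv=np.array((568.5,148.2));a=.24
c,sn=np.cos(a),np.sin(a); print('local',np.array([[c,sn],[-sn,c]])@(P[:2]-piv))
# rows for contact then rotation
for dist,th in [(30,0),(27,0)]+[(26.5,t) for t in range(0,73,4)]:
    g=loc(piv,a+np.radians(th),(-34,dist)); sh=R.T@(np.array([*g,65])-P)/10
    print(th,dist,sh.round(2))
E
```

```text
clock: 2.65
eef_pos: [522.8, 172.6, 63.4]
tcp_rot: [-1.707, 1.567, -3.039]
contact_force: [0.3, -0.3, 0.1]
gripper_width: 0.6
[522.75863775 172.6038795   63.38399171] [[-0.004, 0.972, 0.236], [-0.0, 0.236, -0.972], [-1.0, -0.004, -0.001]] [1.06043022e-01 5.89012243e-01 1.62286079e+00 1.72518458e-05
 9.33944955e-01 1.43812804e+00] [ 0.27855165 -0.29554774  0.08267553]
local [-38.62945592  34.57725684]
0 30 [-0.16  0.46  0.46]
0 27 [-0.16  0.46  0.76]
0 26.5 [-0.16  0.46  0.81]
4 26.5 [-0.16  0.29  1.05]
8 26.5 [-0.16  0.13  1.31]
12 26.5 [-0.16 -0.01  1.57]
16 26.5 [-0.16 -0.13  1.85]
20 26.5 [-0.16 -0.24  2.13]
24 26.5 [-0.16 -0.32  2.42]
28 26.5 [-0.16 -0.38  2.71]
32 26.5 [-0.16 -0.42  3.01]
36 26.5 [-0.16 -0.44  3.31]
40 26.5 [-0.16 -0.44  3.61]
44 26.5 [-0.16 -0.42  3.91]
48 26.5 [-0.16 -0.38  4.21]
52 26.5 [-0.16 -0.31  4.51]
56 26.5 [-0.16 -0.23  4.79]
60 26.5 [-0.16 -0.13  5.08]
64 26.5 [-0.16 -0.    5.35]
68 26.5 [-0.17  0.14  5.62]
72 26.5 [-0.17  0.3   5.87]
```

View pics/w2.png

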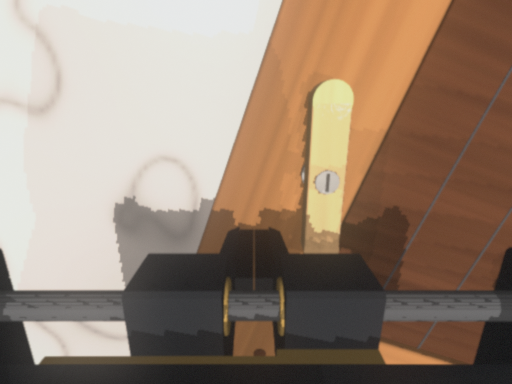

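```bash
python3 - <<'E'
from h import *
P,R,s=tool(); print(P,R.round(3).tolist(),s['contact_force'],s['joint_velocities'].round(3))
p,im,d=load('w2')
print(atz(p,[(326,182)],60).round(1).tolist(),door(p,im,(290,60,80,190)))
p,im,d=snap('wrist','w3')
print(atz(p,[(326,182)],60).round(1).tolist(),door(p,im,(290,60,80,190)))
P,R,s=tool();print(P)
a=.24
for piv in ((568.5,148.2),(570,148.2)):
 c,sn=np.cos(a),np.sin(a); print('local',np.array([[c,sn],[-sn,c]])@(P[:2]-piv))
E
```

```text
[523.07264715 172.64654033  63.94476129] [[-0.003, 0.972, 0.236], [-0.0, 0.236, -0.972], [-1.0, -0.003, -0.0]] [ 0.47294304  0.74105242 -1.68467093] [ 0.001 -0.035 -0.026  0.001  0.03  -0.001]
[[567.7, 149.2, 60.0]] [(np.int32(4986), array([329., 151.]), array([577. , 151.8]), array([581.4, 152.4]), array([72., 18.]), np.float64(0.249))]
[[567.9, 149.0, 60.0]] [(np.int32(4543), array([328., 154.]), array([577.3, 151.5]), array([580., 152.]), array([72., 18.]), np.float64(0.244))]
[523.65137881 172.73721495  65.21055561]
local [-37.73060844  34.49456372]
local [-39.1876154   34.85111766]
```

```bash
cat > rows.py <<'E'
from h import *
def rows(piv,a,r,seq,z=65):
    P,R,s=tool()
    for dist,th in seq:
        g=loc(piv,a+np.radians(th),(r,dist)); print(th,dist,(R.T@(np.array([*g,z])-P)/10).round(2))
E
python3 - <<'E'
from rows import *
rows((568.2,148.8),.245,-35.5,[(30,0),(27.5,0)]+[(26.5,t) for t in range(0,37,4)])
E
```

```text
0 30 [0.02 0.19 0.4 ]
0 27.5 [0.02 0.2  0.65]
0 26.5 [0.02 0.2  0.75]
4 26.5 [0.02 0.02 1.01]
8 26.5 [ 0.02 -0.14  1.27]
12 26.5 [ 0.02 -0.27  1.55]
16 26.5 [ 0.02 -0.39  1.84]
20 26.5 [ 0.02 -0.49  2.13]
24 26.5 [ 0.02 -0.56  2.43]
28 26.5 [ 0.02 -0.62  2.73]
32 26.5 [ 0.02 -0.65  3.04]
36 26.5 [ 0.02 -0.67  3.35]
```

```bash
python3 -m inch '[[[0,0.2,0.3],[0,0,0],255],[[0,0.2,0.5],[0,0,0],255],[[0,0.2,0.75],[0,0,0],255],[[0,0,1.0],[-4,0,0],255],[[0,-0.14,1.27],[-8,0,0],255],[[0,-0.27,1.55],[-12,0,0],255],[[0,-0.39,1.84],[-16,0,0],255],[[0,-0.49,2.13],[-20,0,0],255],[[0,-0.56,2.43],[-24,0,0],255],[[0,-0.56,2.43],[-24,0,0],255]]'
python3 - <<'E'
from rows import *
snap('wrist','w4');print(arm.observe()['contact_force'],arm.observe()['eef_pos'],arm.observe()['tcp_rot'])
rows((568.2,148.8),.245,-35.5,[(26.5,t) for t in range(24,72,4)])
E
```

```text
clock: 3.58
eef_pos: [524.4, 147.5, 66.2]
tcp_rot: [1.329, 1.57, 0.418]
contact_force: [-0.5, 0.8, 1.6]
gripper_width: 0.2
[-0.13719021  0.55440441 -0.01516728] [524.48534093 147.63966996  66.23456778] [0.98359144 1.57009031 0.06875012]
24 26.5 [ 0.12 -0.04 -0.05]
28 26.5 [ 0.12 -0.21  0.21]
32 26.5 [ 0.12 -0.37  0.47]
36 26.5 [ 0.12 -0.5   0.75]
40 26.5 [ 0.12 -0.62  1.04]
44 26.5 [ 0.12 -0.72  1.33]
48 26.5 [ 0.12 -0.79  1.63]
52 26.5 [ 0.12 -0.85  1.94]
56 26.5 [ 0.12 -0.88  2.24]
60 26.5 [ 0.12 -0.9   2.55]
64 26.5 [ 0.12 -0.89  2.86]
68 26.5 [ 0.12 -0.85  3.17]
```

View pics/w4.png

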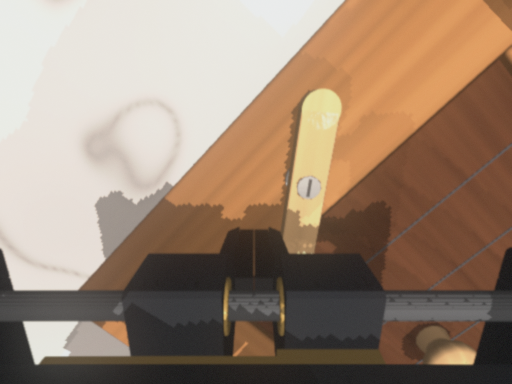

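```bash
python3 -m inch '[[[0.1,-0.15,0.2],[-4,0,0],255],[[0.1,-0.33,0.47],[-8,0,0],255],[[0.1,-0.47,0.75],[-12,0,0],255],[[0.1,-0.6,1.04],[-16,0,0],255],[[0.1,-0.7,1.33],[-20,0,0],255],[[0.1,-0.77,1.63],[-24,0,0],255],[[0.1,-0.83,1.94],[-28,0,0],255],[[0.1,-0.86,2.24],[-32,0,0],255],[[0.1,-0.88,2.55],[-36,0,0],255],[[0.1,-0.88,2.55],[-36,0,0],255]]'
python3 - <<'E'
from rows import *
p,im,d=load('w4');print(door(p,im,(270,80,90,175)))
p,im,d=snap('wrist','w5');print(arm.observe()['contact_force'],arm.observe()['eef_pos'],arm.observe()['tcp_rot'])
for o in door(p,im,(200,50,190,205)): print(*o)
rows((568.2,148.8),.245,-35.5,[(26.5,t) for t in range(60,84,4)])
E
```

```text
clock: 4.47
eef_pos: [533.1, 122.0, 65.0]
tcp_rot: [-0.905, 1.571, -1.19]
contact_force: [-1.0, -0.3, -0.4]
gripper_width: 0.5
[(np.int32(4137), array([315., 150.]), array([578.7, 155.6]), array([582.7, 158.1]), array([66., 18.]), np.float64(0.584))]
[-0.52154205  0.19952372 -0.27029621] [533.0505198  122.19155348  64.96281051] [-0.0185178   1.57037921 -0.30665477]
3930 [316. 146.] [574.  163.7] [575.2 167.7] [59. 18.] 1.183
500 [303. 245.] [557.3 120.9] [557.5 120.4] [14. 11.] -0.044
60 26.5 [-0.   -0.03 -0.  ]
64 26.5 [-0.   -0.2   0.25]
68 26.5 [-0.   -0.35  0.52]
72 26.5 [-0.   -0.49  0.8 ]
76 26.5 [-0.   -0.61  1.08]
80 26.5 [-0.   -0.7   1.38]
```

View pics/w5.png

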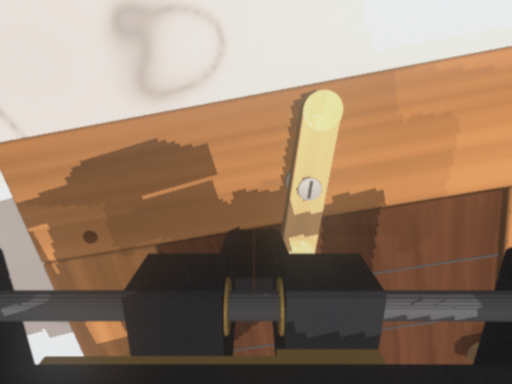

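```bash
python3 -m inch '[[[0,-0.1,0.12],[-2,0,0],255],[[0,-0.17,0.25],[-4,0,0],255],[[0,-0.25,0.38],[-6,0,0],255],[[0,-0.32,0.52],[-8,0,0],255],[[0,-0.39,0.66],[-10,0,0],255],[[0,-0.46,0.8],[-12,0,0],255],[[0,-0.52,0.94],[-14,0,0],255],[[0,-0.57,1.05],[-15.5,0,0],255],[[0,-0.57,1.05],[-15.5,0,0],255],[[0,-0.57,1.05],[-15.5,0,0],255]]'
python3 - <<'E'
from rows import *
p,im,d=snap('wrist','w6');print(arm.observe()['contact_force'],arm.observe()['eef_pos'],arm.observe()['tcp_rot'])
for o in door(p,im,(200,50,190,205)): print(*o)
E
```

```text
clock: 5.35
eef_pos: [541.3, 113.9, 64.8]
tcp_rot: [-1.99, 1.571, -2.007]
contact_force: [-0.9, -1.7, 0.7]
gripper_width: 0.2
[-1.61261766 -1.46706546  0.61930273] [541.3221101  113.98138917  64.77368974] [-0.83798575  1.57067    -0.85482701]
3633 [317. 142.] [570.  167.3] [570.2 171.3] [54. 18.] 1.453
771 [303. 239.] [565.8 122.2] [565.6 122.4] [16. 14.] 1.403
```

View pics/w6.png

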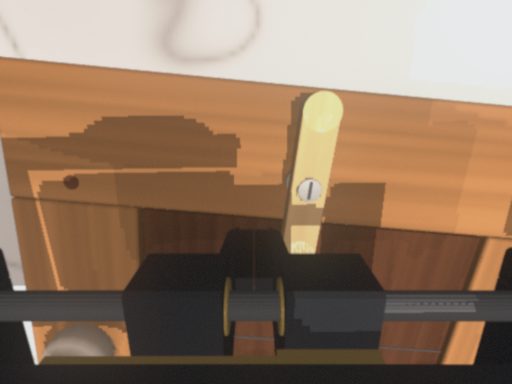

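```bash
cat >> h.py <<'E'
def ang(p,a,b,z=44):
    W=atz(p,[a,b],z)[:,:2]; e=W[1]-W[0]; return np.arctan(e[1]/e[0])
E
python3 - <<'E'
from h import *
p,im,d=load('w6'); print(ang(p,(0,57),(511,107)),ang(p,(14,197),(470,237)))
g=cv2.cvtColor(im,cv2.COLOR_RGB2HSV)
# outer edge automatic: sat jump per column
us=range(10,500,10); vs=[next(v for v in range(30,150) if g[v,u,1]>100) for u in us]
W=atz(p,np.c_[list(us),vs],44)[:,:2]; print(np.arctan(np.polyfit(W[:,0],W[:,1],1)[0]))
P,R,s=tool(); print(np.arctan2(R[1,2],R[0,2]))
E
```

```text
-0.10939035895662107 -0.1125192655096069
-0.10878723212310863
-0.016841253961708318
```

```bash
python3 -m inch '[[[0,0,-0.5],[0,0,0],255],[[0,0,-1.2],[0,0,0],255],[[0,0,-1.8],[0,0,0],255],[[-1,0,-2],[0,0,0],255],[[-3,0,-2],[0,0,0],255],[[-5.5,0,-2],[0,0,0],255],[[-8,0,-2],[0,0,0],255],[[-9.5,0,-2],[0,0,0],255],[[-10,0,-2],[0,0,0],255],[[-10,0,-2],[0,0,0],255]]'
python3 - <<'E'
from h import *
p,im,d=snap('wrist','w7');P,R,s=tool();print(P)
for o in door(p,im,(0,0,512,245)): print(*o)
rel([*loc((540.2,-112.8),.13,(35.5,-42)),165],.13+np.pi/2)
E
```

```text
clock: 6.23
eef_pos: [521.7, 114.3, 166.2]
tcp_rot: [0.028, 1.568, 0.014]
contact_force: [0.4, -0.5, -0.2]
gripper_width: 0.2
[521.20667685 114.23159852 164.81803064]
1236 [315. 123.] [568.9 164.9] [570.4 172.1] [60. 19.] 1.491
shift [-2.000e-02 -2.632e+01  6.340e+00] turn [-98.3   0.    0. ]
shift [-2.000e-02 -2.632e+01  6.340e+00] turn [81.7  0.  -0. ]
```

View pics/w7.png

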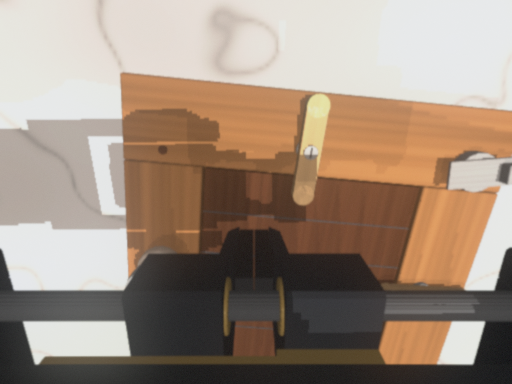

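```bash
python3 -m inch '[[[0,-1,0.3],[3,0,0],255],[[0,-3,0.8],[8,0,0],255],[[0,-6,1.5],[14,0,0],255],[[0,-9,2.2],[20,0,0],255],[[0,-12,2.9],[26,0,0],255],[[0,-15,3.6],[32,0,0],255],[[0,-18,4.3],[38,0,0],255],[[0,-20.5,4.9],[44,0,0],255],[[0,-23,5.5],[50,0,0],255],[[0,-25,6],[56,0,0],255]]'
python3 - <<'E'
from h import *
arm.read_camera('wrist');arm.read_camera('wrist')
rel([*loc((540.2,-112.8),.13,(35.5,-42)),165],.13+np.pi/2)
E
```

```text
clock: 7.12
eef_pos: [577.4, -138.4, 163.1]
tcp_rot: [-2.523, 1.568, 2.762]
contact_force: [0.1, 0.1, 0.5]
gripper_width: 0.4
shift [-0.21 -0.31  1.09] turn [-1.546e+02 -1.000e-01 -1.000e-01]
shift [-0.21 -0.31  1.09] turn [25.4 -0.1  0.1]
```

```bash
python3 -m inch '[[[0,0,0.3],[5,0,0],255],[[0,-0.2,0.6],[10,0,0],255],[[0,-0.3,0.9],[15,0,0],255],[[0,-0.3,1.1],[20,0,0],255],[[0,-0.3,1.1],[24,0,0],255],[[0,-0.3,1.1],[25.5,0,0],255],[[0,-0.3,1.1],[25.5,0,0],255],[[0,-0.3,1.1],[25.5,0,0],255],[[0,-0.3,1.1],[25.5,0,0],255],[[0,-0.3,1.1],[25.5,0,0],255]]'
python3 - <<'E'
from h import *
p,im,d=snap('wrist','w8')
for o in door(p,im,(0,0,512,245)): print(*o)
P,R,s=tool();print(P)
rel([*loc((540.2,-112.8),.13,(35.5,-42)),65],.13+np.pi/2)
E
```

```text
clock: 8.05
eef_pos: [581.2, -147.1, 164.5]
tcp_rot: [-2.189, 1.57, 2.659]
contact_force: [0.1, 0.8, 0.8]
gripper_width: 0.6
1964 [66. 47.] [672.8   3.6] [672.1   3.3] [64. 18.] -0.093
318 [208. 190.] [ 577.3 -107.3] [ 577.7 -108.2] [21. 16.] -0.755
404 [ 63. 220.] [533.   13.8] [534.3  13.7] [21. 21.] -0.786
132 [509. 234.] [ 576.2 -370.9] [ 573.5 -373.2] [29.  6.] 0.293
[ 581.25839493 -147.22392337  164.58039818]
shift [ 9.96 -0.07  0.26] turn [-179.7   -0.    -0. ]
shift [ 9.96 -0.07  0.26] turn [ 0.3 -0.   0. ]
```

View pics/w8.png

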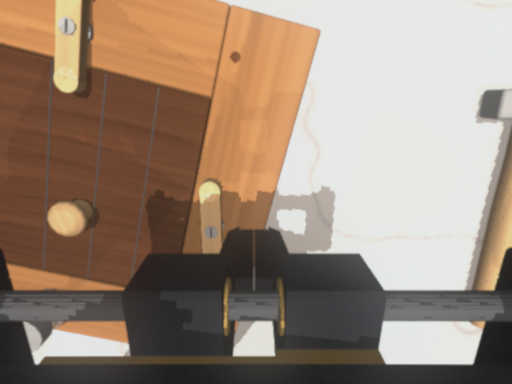

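```bash
python3 -m inch '[[[1,0,0.2],[0,0,0],255],[[3,0,0.2],[0,0,0],255],[[5,0,0.2],[0,0,0],255],[[7,0,0.2],[0,0,0],255],[[8.5,0,0.2],[0,0,0],255],[[9.5,0,0.2],[0,0,0],255],[[9.9,0,0.2],[0,0,0],255],[[9.9,0,0.2],[0,0,0],255],[[9.9,0,0.2],[0,0,0],255],[[9.9,0,0.2],[0,0,0],255]]'
python3 - <<'E'
from rows import *
p,im,d=load('w8'); print(atz(p,[(211,232)],60))
p,im,d=snap('wrist','w9')
P,R,s=tool();print(P,s['contact_force'])
rows((540.2,-112.8),.13,35.5,[(-30,0)]+[(-26,t) for t in range(0,37,4)])
E
```

```text
clock: 8.93
eef_pos: [582.0, -149.7, 66.7]
tcp_rot: [1.003, 1.569, -0.434]
contact_force: [0.3, -0.1, -0.2]
gripper_width: 0.5
[[ 539.72314012 -114.20718796   60.        ]]
[ 582.03668233 -149.64712913   66.66537077] [-0.4413799  -0.34569221  0.88250485]
0 -30 [ 0.17 -0.12 -1.2 ]
0 -26 [ 0.16 -0.11 -1.6 ]
4 -26 [ 0.16  0.06 -1.85]
8 -26 [ 0.16  0.22 -2.11]
12 -26 [ 0.16  0.35 -2.39]
16 -26 [ 0.16  0.47 -2.67]
20 -26 [ 0.16  0.57 -2.96]
24 -26 [ 0.16  0.64 -3.26]
28 -26 [ 0.16  0.7  -3.56]
32 -26 [ 0.16  0.73 -3.87]
36 -26 [ 0.16  0.75 -4.18]
```

View pics/w9.png

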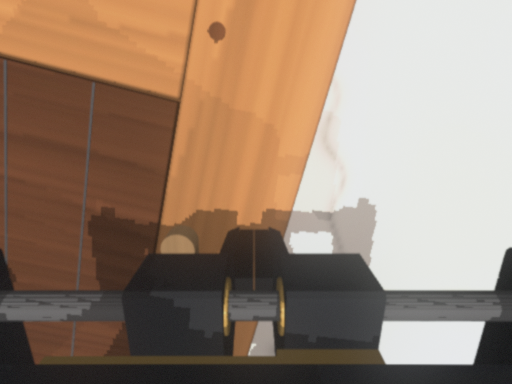

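```bash
python3 -m inch '[[[0,0,-0.4],[0,0,0],255],[[0.1,-0.1,-0.9],[0,0,0],255],[[0.1,-0.1,-1.25],[0,0,0],255],[[0.1,-0.1,-1.6],[0,0,0],255],[[0.1,0.06,-1.85],[-4,0,0],255],[[0.1,0.22,-2.11],[-8,0,0],255],[[0.1,0.35,-2.39],[-12,0,0],255],[[0.1,0.47,-2.67],[-16,0,0],255],[[0.1,0.57,-2.96],[-20,0,0],255],[[0.1,0.64,-3.26],[-24,0,0],255]]'
python3 - <<'E'
from rows import *
arm.read_camera('wrist');p,im,d=snap('wrist','w10')
P,R,s=tool();print(P,s['contact_force'])
rows((540.2,-112.8),.13,35.5,[(-26,t) for t in range(24,72,4)])
E
```

```text
clock: 9.82
eef_pos: [583.7, -116.3, 64.9]
tcp_rot: [-0.175, 1.57, -1.189]
contact_force: [0.8, -2.6, -0.5]
gripper_width: 0.3
[ 583.61569818 -115.89191269   64.85445213] [-0.37477345  0.48379808  0.64790809]
24 -26 [-0.01  0.01  0.07]
28 -26 [-0.01  0.18 -0.18]
32 -26 [-0.01  0.34 -0.45]
36 -26 [-0.01  0.47 -0.72]
40 -26 [-0.01  0.59 -1.  ]
44 -26 [-0.01  0.69 -1.3 ]
48 -26 [-0.02  0.77 -1.59]
52 -26 [-0.02  0.82 -1.9 ]
56 -26 [-0.02  0.86 -2.2 ]
60 -26 [-0.02  0.87 -2.51]
64 -26 [-0.02  0.86 -2.81]
68 -26 [-0.02  0.83 -3.12]
```

View pics/w10.png

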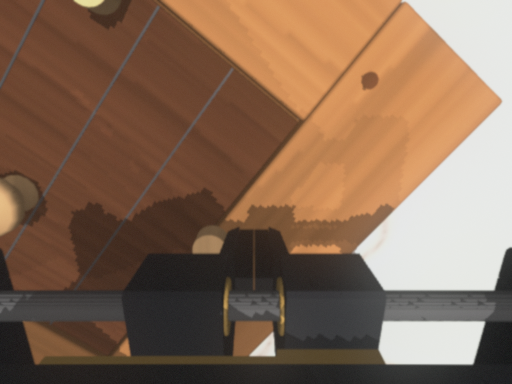

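```bash
python3 -m inch '[[[0,0.18,-0.18],[-4,0,0],255],[[0,0.34,-0.45],[-8,0,0],255],[[0,0.47,-0.72],[-12,0,0],255],[[0,0.59,-1],[-16,0,0],255],[[0,0.69,-1.3],[-20,0,0],255],[[0,0.77,-1.59],[-24,0,0],255],[[0,0.82,-1.9],[-28,0,0],255],[[0,0.86,-2.2],[-32,0,0],255],[[0,0.87,-2.51],[-36,0,0],255],[[0,0.86,-2.81],[-40,0,0],255]]'
python3 - <<'E'
from rows import *
arm.read_camera('wrist');p,im,d=snap('wrist','w11')
pt,it,dt=snap('top','top11')
for o in door(pt,it,(170,115,140,135)): print(*o)
ps,is_,ds=snap('scene','sc11')
for o in door(ps,is_,(180,135,165,145)): print(*o)
P,R,s=tool();print(P,s['contact_force'])
rows((540.2,-112.8),.13,35.5,[(-26,t) for t in range(64,88,2)])
E
```

```text
clock: 10.75
eef_pos: [576.4, -88.0, 65.0]
tcp_rot: [-0.16, 1.57, -0.479]
contact_force: [1.4, -1.7, 0.1]
gripper_width: 0.5
141 [243. 144.] [688.5   2.1] [688.6   2.4] [90. 19.] -0.091
4152 [265. 202.] [494. -62.] [504.  -72.1] [350. 182.] -0.369
149 [198. 180.] [570.6 147.6] [570. 148.] [92. 19.] 1.448
257 [230. 141.] [ 482.7 -213.8] [ 479.6 -228.1] [97. 80.] 0.031
145 [230. 220.] [686.9   3.4] [688.4   3.3] [94. 19.] -0.092
155 [291. 227.] [567.7 148.5] [568.  149.7] [93. 20.] 1.431
[576.13642004 -87.80103363  64.76512718] [1.36343243 0.21318193 0.28819405]
64 -26 [-0.02  0.04 -0.01]
66 -26 [-0.02  0.13 -0.14]
68 -26 [-0.02  0.21 -0.27]
70 -26 [-0.02  0.29 -0.4 ]
72 -26 [-0.02  0.36 -0.53]
74 -26 [-0.02  0.43 -0.67]
76 -26 [-0.02  0.5  -0.81]
78 -26 [-0.02  0.56 -0.95]
80 -26 [-0.02  0.62 -1.09]
82 -26 [-0.02  0.67 -1.24]
84 -26 [-0.02  0.71 -1.38]
86 -26 [-0.02  0.75 -1.53]
```

View pics/sc11.png

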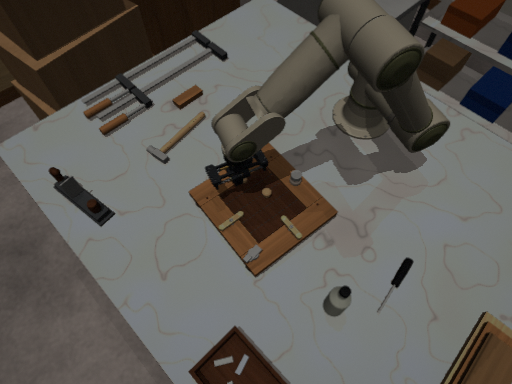

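View pics/w11.png

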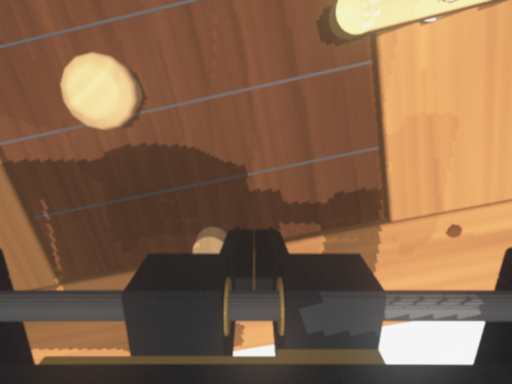

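```bash
python3 - <<'E'
from h import *
for f in('w10','w11'):
    p,im,d=load(f)
    t=atz(p,[(208,240)],60)[0,:2]-(540,-113.3); print(t,np.hypot(*t),np.arctan2(t[1],t[0]))
cv2.imwrite('pics/w11z.png',cv2.resize(im[200:300,150:300,::-1],None,fx=4,fy=4))
E
```

```text
[36.8183751  22.13969039] 42.962293185164874 0.5413908213251738
[15.20712101 41.12952174] 43.85081627945628 1.2166474367363111
```

View pics/w11z.png

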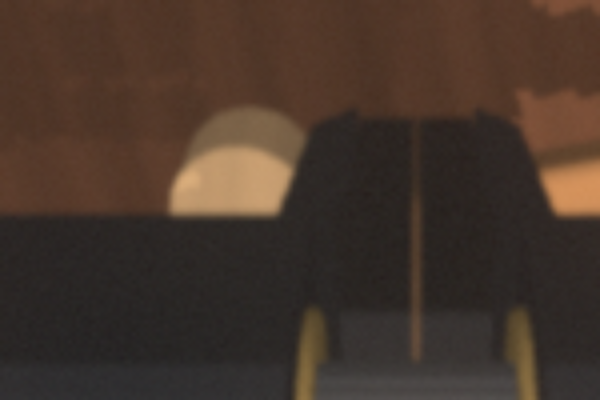

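```bash
python3 -m inch '[[[0,0.13,-0.14],[-2,0,0],255],[[0,0.21,-0.27],[-4,0,0],255],[[0,0.29,-0.4],[-6,0,0],255],[[0,0.36,-0.53],[-8,0,0],255],[[0,0.43,-0.67],[-10,0,0],255],[[0,0.43,-0.67],[-10,0,0],255],[[0,0.43,-0.4],[-10,0,0],255],[[0,0.43,0.4],[-10,0,0],255],[[0,0.43,1.2],[-10,0,0],255],[[0,0.43,1.4],[-10,0,0],255]]'
python3 -m inch '[[[-1,0,0.5],[0,0,0],255],[[-3,0,0.5],[0,0,0],255],[[-5,0,0.5],[0,0,0],255],[[-7,0,0.5],[0,0,0],255],[[-9,0,0.5],[0,0,0],255],[[-11,2,0.5],[0,0,0],255],[[-12,5,0.5],[0,0,0],255],[[-12,7,0.5],[0,0,0],255],[[-12,8,0.5],[0,0,0],255],[[-12,8,0.5],[0,0,0],255]]'
python3 - <<'E'
from h import *
P,R,s=tool();print(P,R.round(2).tolist())
arm.read_camera('wrist');p,im,d=snap('wrist','w12')
for o in door(p,im,(0,0,512,245)): print(*o)
E
```

```text
clock: 11.78
eef_pos: [591.6, -88.5, 64.7]
tcp_rot: [0.276, 1.57, 0.128]
contact_force: [-1.0, 0.2, -0.2]
gripper_width: 0.3
clock: 12.62
eef_pos: [607.1, -8.1, 184.3]
tcp_rot: [2.854, 1.57, 2.71]
contact_force: [-0.7, 0.3, 0.0]
gripper_width: 0.6
[607.1150911   -8.06141088 184.31479999] [[-0.0, 0.14, 0.99], [0.0, 0.99, -0.14], [-1.0, 0.0, -0.0]]
1320 [177.  32.] [565.4 123.7] [565.2 124.2] [44. 18.] 1.441
1521 [350. 160.] [688.7   3.2] [693.1   3.2] [86. 19.] -0.104
```

View pics/w12.png

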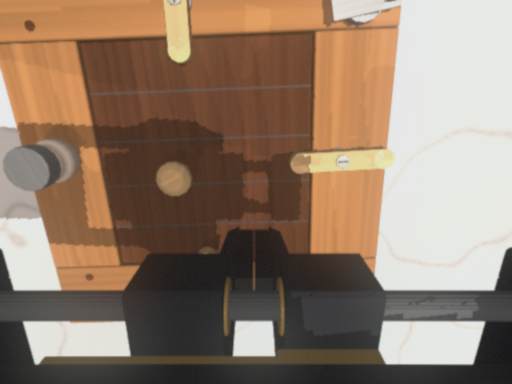

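```bash
python3 -m inch '[[[0,-1.5,-0.4],[0,0,0],255],[[0,-4,-1],[0,0,0],255],[[0,-7,-2],[0,0,0],255],[[0,-10,-3],[0,0,0],255],[[0,-13,-4],[0,0,0],255],[[0,-16,-4.5],[0,0,0],255],[[0,-18,-5],[0,0,0],255],[[0,-19,-5],[0,0,0],255],[[0,-19.5,-5],[0,0,0],255],[[0,-19.5,-5],[0,0,0],255]]'
python3 - <<'E'
from h import *
arm.read_camera('wrist');p,im,d=snap('wrist','w13')
P,R,s=tool();print(P,R.round(2).tolist())
for o in door(p,im,(0,0,512,245)): print(*o)
E
```

```text
clock: 13.55
eef_pos: [529.5, -196.4, 184.5]
tcp_rot: [2.663, 1.57, 2.517]
contact_force: [-0.5, -0.2, -0.5]
gripper_width: 0.5
[ 529.85944912 -194.84297475  184.54079535] [[-0.0, 0.14, 0.99], [0.0, 0.99, -0.14], [-1.0, 0.0, -0.0]]
2280 [253.  86.] [ 539.6 -113.3] [ 540.1 -110.4] [91. 19.] 1.359
```

View pics/w13.png

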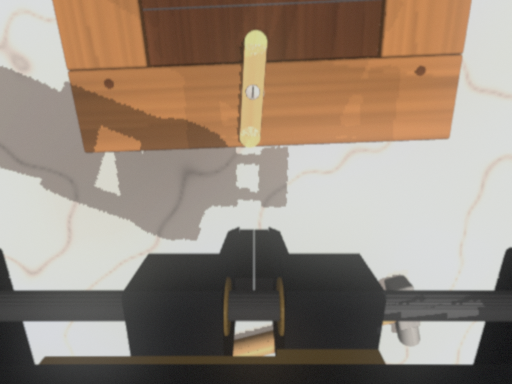

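```bash
python3 - <<'E'
from h import *
p,im,d=load('w13')
print(ang(p,(83,152),(450,138)),ang(p,(70,70),(462,54)),'bar ends',ang(p,(255.5,41),(249.5,137),60))
p,im,d=load('w12')
print('w12 left inner',ang(p,(0,41),(395,27)),'left bar',door(p,im,(150,0,60,70)))
p,im,d=load('w7')
print('w7',ang(p,(122,74),(511,110)),ang(p,(126,160),(447,188)),ang(p,(318.5,104),(303.5,195),60))
h=load('w13')[1];cv2.imwrite('pics/z.png',cv2.resize(h[20:160,200:300,::-1],None,fx=4,fy=4))
E
```

```text
-0.10797850916815656 -0.1085362111763399 bar ends 1.3576742542296742
w12 left inner -0.11275913565909972 left bar [(np.int32(1320), array([177.,  32.]), array([565.4, 123.7]), array([565.2, 124.2]), array([44., 18.]), np.float64(1.441))]
w7 -0.10221189066059791 -0.1050686245892134 1.451148722775845
```

View pics/z.png

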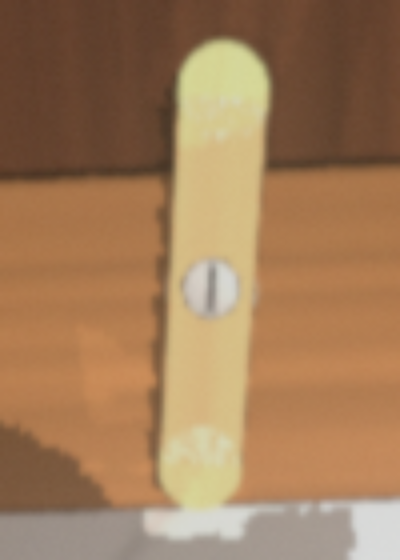

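```bash
python3 - <<'E'
from rows import *
a=.13+np.radians(80)
rel([*loc((540.2,-112.8),a,(35.5,-42)),184.5],a-np.pi/2)
P,R,s=tool();print(P)
E
```

```text
shift [1.000e-02 1.222e+01 3.660e+00] turn [-5.7 -0.  -0. ]
shift [1.000e-02 1.222e+01 3.660e+00] turn [174.3  -0.    0. ]
[ 529.85944912 -194.84297475  184.54079535]
```

```bash
python3 -m inch '[[[0,1,0.4],[-1,0,0],255],[[0,3.5,1.2],[-3,0,0],255],[[0,6.5,2],[-5,0,0],255],[[0,9.5,3],[-6,0,0],255],[[0,11.5,3.5],[-6,0,0],255],[[0,12.2,3.7],[-6,0,0],255],[[0,12.2,3.7],[-6,0,0],255],[[0,12.2,3.7],[-6,0,0],255],[[0,12.2,3.7],[-6,0,0],255],[[0,12.2,3.7],[-6,0,0],255]]'
python3 - <<'E'
from rows import *
a=.13+np.radians(80)
rel([*loc((540.2,-112.8),a,(35.5,-42)),65],a-np.pi/2)
P,R,s=tool();print(P)
E
```

```text
clock: 14.48
eef_pos: [583.6, -81.1, 184.8]
tcp_rot: [-1.859, 1.571, -1.901]
contact_force: [-0.0, -0.7, -1.0]
gripper_width: 0.0
shift [1.198e+01 1.900e-01 1.000e-02] turn [ 0.2 -0.   0. ]
shift [1.198e+01 1.900e-01 1.000e-02] turn [-179.8   -0.    -0. ]
[583.57749005 -81.09307951 184.77976685]
```

```bash
python3 -m inch '[[[1,0,0],[0,0,0],255],[[3,0.2,0],[0,0,0],255],[[5.5,0.2,0],[0,0,0],255],[[8,0.2,0],[0,0,0],255],[[10,0.2,0],[0,0,0],255],[[11.5,0.2,0],[0,0,0],255],[[12,0.2,0],[0,0,0],255],[[12,0.2,0],[0,0,0],255],[[12,0.2,0],[0,0,0],255],[[12,0.2,0],[0,0,0],255]]'
python3 - <<'E'
from rows import *
arm.read_camera('wrist');arm.read_camera('wrist')
rows((540.2,-112.8),.13,35.5,[(-36,80),(-30,80),(-26,80)])
P,R,s=tool();print(P,s['contact_force'],R[:,2])
E
```

```text
clock: 15.32
eef_pos: [584.4, -78.4, 65.8]
tcp_rot: [-0.295, 1.569, -0.335]
contact_force: [0.4, 0.3, 0.4]
gripper_width: 0.5
80 -36 [ 0.07 -0.09 -0.66]
80 -30 [ 0.07 -0.09 -1.26]
80 -26 [ 0.07 -0.09 -1.66]
[584.35969821 -78.30869185  65.6993024 ] [-0.72528728 -0.21624433  0.35168552] [ 0.99917803 -0.04050419  0.00163813]
```

```bash
python3 -m inch '[[[0,-0.1,-0.4],[0,0,0],255],[[0,-0.1,-0.8],[0,0,0],255],[[0,-0.1,-1.1],[0,0,0],255],[[0,-0.1,-1.3],[0,0,0],255],[[0,-0.1,-1.45],[0,0,0],255],[[0,-0.1,-1.57],[0,0,0],255],[[0,-0.1,-1.66],[0,0,0],255],[[0,-0.1,-1.66],[0,0,0],255],[[0,-0.1,-1.66],[0,0,0],255],[[0,-0.1,-1.66],[0,0,0],255]]'
python3 -m inch '[[[0,0,0.5],[0,0,0],255],[[0,0,1.2],[0,0,0],255],[[0,0,1.8],[0,0,0],255],[[-1.5,0,2],[0,0,0],255],[[-4,0,2],[0,0,0],255],[[-7,0,2],[0,0,0],255],[[-10,0,2],[0,0,0],255],[[-12,-1.5,1],[0,0,0],255],[[-12,-4.5,0],[0,0,0],255],[[-12,-7.5,-1],[0,0,0],255]]'
python3 -m inch '[[[0,-2,-0.5],[0,0,0],255],[[0,-4,-1.5],[0,0,0],255],[[0,-5,-2.5],[0,0,0],255],[[0,-5,-3],[0,0,0],255],[[0,-5,-3],[0,0,0],255],[[0,-5,-3],[0,0,0],255],[[0,-5,-3],[0,0,0],255],[[0,-5,-3],[0,0,0],255],[[0,-5,-3],[0,0,0],255],[[0,-5,-3],[0,0,0],255]]'
python3 - <<'E'
from h import *
p,im,d=snap('wrist','w14')
for o in door(p,im,(0,0,512,245)): print(*o)
E
```

```text
clock: 16.25
eef_pos: [567.4, -78.5, 64.7]
tcp_rot: [-1.645, 1.571, -1.686]
contact_force: [1.8, 1.2, 1.2]
gripper_width: 0.5
clock: 17.08
eef_pos: [554.8, -153.5, 186.2]
tcp_rot: [-0.504, 1.568, -0.543]
contact_force: [-0.4, -1.1, -0.7]
gripper_width: 0.6
clock: 17.92
eef_pos: [522.5, -201.3, 184.7]
tcp_rot: [1.728, 1.571, 1.688]
contact_force: [0.5, -0.0, 0.7]
gripper_width: 0.2
2216 [271.  81.] [ 539.5 -113.6] [ 539.3 -112.1] [92. 19.] 1.472
```

View pics/w14.png

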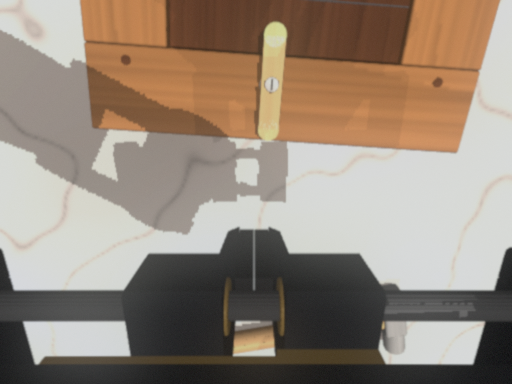

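```bash
python3 - <<'E'
from h import *
for n,roi in(('top',(170,115,140,135)),('scene',(180,135,165,145))):
    p,im,d=snap(n,n+'F')
    for o in door(p,im,roi): print(n,*o)
x,y,w,h=150,100,250,180
im=load('sceneF')[1]
cv2.imwrite('pics/F.png',cv2.resize(im[y:y+h,x:x+w,::-1],None,fx=3,fy=3))
E
```

```text
top 150 [243. 145.] [688.8   3.5] [687.8   2.8] [90. 20.] -0.093
top 149 [198. 180.] [570.6 147.9] [570.  148.2] [93. 19.] 1.445
top 1366 [296. 225.] [ 466.7 -152.3] [ 430.6 -173. ] [230. 123.] -0.256
top 144 [278. 190.] [ 541.2 -113.8] [ 541.8 -112.9] [90. 19.] 1.457
top 26 [240. 190.] [539.7   9.2] [539.7   9.2] [16. 13.] -1.558
scene 96 [240. 171.] [ 538.5 -113.8] [ 539.8 -112.1] [93. 18.] 1.473
scene 155 [231. 220.] [685.9   3.4] [686.8   3.4] [92. 19.] -0.091
scene 154 [291. 227.] [567.6 148.1] [568.2 149.5] [93. 19.] 1.423
```

View pics/F.png

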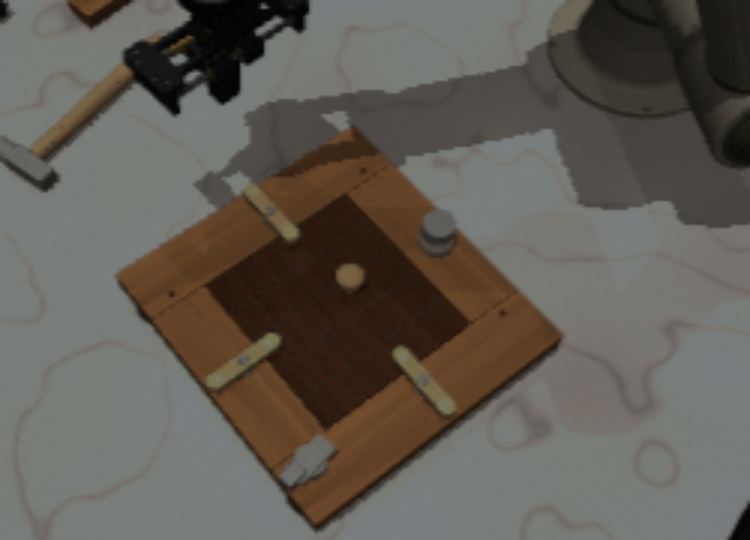

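Both buttons lie across the inner edges of their sides, and the pull, jar, hinge and far button have not moved. The arm is clear, so I'm handing in.

```bash
python3 -c "
from station import arm
print(arm.observe()['clock'],arm.sign_off())"
```

```text
the job is handed in; nothing more can be done
18.0667 None
```

Both side buttons are closed: with the jaws shut, I pushed each one round with the back of one finger, the left in one pass and the right in two. I handed in at 18.1 s with the arm clear.

Square across its side is about 1.463 rad in world terms, with the door turned about −0.108.

| Button | Last readings (rad) | Off square |
|---|---|---|
| Left | 1.42 (scene camera), 1.445 (top), 1.44–1.45 (wrist, mid-task) | 0.01–0.04 short |
| Right | 1.457 (top), 1.473 (scene), 1.472 (wrist) | about 0.01 |

- **Disagreement:** The cameras disagree by up to about 0.03 on the left button. One wrist view taken with part of the bar in shadow read it at 1.49. I took it as within the measuring error and did not push it again.
- **Left alone:** The far button's angle is unchanged at about −0.09. In the last picture the panel, pull, jar and hinge look as they were; I did not measure the panel, jar or hinge again. The hammer, screwdriver, glue and offcut were never approached at their height.
- **Forces:** The contact forces I read stayed at about 3 N or less.

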